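Nest the milk pans on the tray, handles fanned

ROBOT

A 6-joint arm with a two-finger parallel gripper is mounted at the origin on the work surface. World frame = base frame: x ahead of the robot, y to its left, z up, the work surface at z = 0. Lengths are in m, angles in rad, forces in N, time in s.
With the tool pointing down it reaches from about 0.25 to 0.85 m from the base axis. Payload 12.5 kg.
Tool frame: the origin (TCP) lies midway between the tips of the shut fingers; the grasp point (between the pads) lies 19 mm behind it; y points along the fingers, z is the direction in which the jaws open and shut, and the axes are right-handed (so a half turn about y gives the same grasp; the last joint's range is limited). The gripper opens to 93 mm and grips with 3 to 60 N. Pads are 15 mm wide; open, the fingers measure 128 mm over their backs; the gripper's body (75 mm by 188 mm) begins 65 mm behind the grasp point.
Start: joints at [-0.085, 0.351, 1.652, -0, 1.139, -0.085], TCP at [0.55, 0, 0.219] pointing down, gripper open.
Joint ranges: [-2.75, 2.75], [-0.79, 2.1], [0.01, 2.65], [-1.57, 4.71], [0.07, 3.14], [-2.87, 2.87]. Speed limits (rad/s): [2.22, 2.22, 2.79, 3.14, 3.14, 3.14].

INTERFACE

Orientations are given as a unit quaternion [x, y, z, w].
In Python, from station import r gives the robot as it stands. The module is installed in compiled form; this text tells all that it offers.
- The arm moves only by the tool move_arm, never from a script. Its argument "plan" is one flat list of numbers, 6 for each row, row after row: the shift along the tool's x, y, z in cm, then the turn, a rotation vector about the tool's x, y, z in rad. In form: [x, y, z, ax, ay, az, x, y, z, ax, ay, az, ...]. A call has 1 to 10 rows; each row is the pose to reach, as a shift and turn from the pose commanded when the call began, along the tool's axes at that moment; what a row does not reach only later rows make up. A row lasts 1/8 s, in which the tool goes at most 62.5 mm and 10.7 degrees, less where a joint would pass 70% of its speed; a pose out of reach is approached as far as the arm can. A call with a gripper value outside its range is refused whole. "jaw" is the opening, from 0 (shut) to 1 (fully open), set as the call begins (left out, the last holds). The fingers move at their own pace and stop on an object; "grip_force" is the grip in N (left out, the last holds). Time passes only in rows, so rows that repeat a pose let the fingers close. It gives the time, the measured TCP pose, the force and the opening at its end, in the units of the state.
- r.sense(): the state, without advancing time (a new reading comes with each control period).
- r.read_camera(name): name is "scene" or "side" or "wrist"; returns a dict with "color" (400x640x3 uint8, blue, green, red), "fovy" (degrees; the focal length in pixels is half the picture's height over the tangent of half this angle, whatever the lens; pixels are square), "cx", "cy" (the principal point, pixels), "cam_to_world" (4x4, takes a point from camera to world coordinates); the wrist camera has in their place "mount" (4x4, takes a point from camera to tool coordinates, whose origin is the TCP and whose axes are the tool frame's). Camera axes: x right, y down, z forward; pixel columns grow to the right and rows downward; lengths in m; the calibration is good to about 2 mm. A picture is of the moment at which its call begins: read the wrist's pose just before it. There is no depth.
- r.finish_job(): hands the job in, once; it reports no verdict.
Trained networks look in a picture, given as the dict that the camera call returned (one of the last four; its "shot" number tells which), for a name from the list of things; names that differ only in an ending like _2 or _b are one class to them, and where a whole thing is asked for, a point or a joint stands for the part that bears it (a point fixed in the world has none). Each returns a list of dicts, best first, with "conf" (0 to 1); they miss things now and then, are a little off and sometimes report something else, mostly with a low value. They report only what shows in the picture. A call takes as long as a camera call. They do not tell look-alikes from the thing itself.
- r.outline_of(picture, target): "pixels" (400x640 bool, what is visible of it) and "rect" ([left, top, right, bottom] in pixels, round what is visible of it).
The state is a dict: "time_s": time; "joint_pos": joint angles; "dq": joint speeds; "effort": joint torques, N m; "position": TCP position; "tcp_rot": TCP orientation; "contact_force": force on the tool from outside, world axes, zero at the start; "moment": the same for the moment, N m; "opening": finger opening in m.
Only numpy, scipy, OpenCV 4.12 (cv2) and the standard library are available. Lean on these libraries where they do the work, as an engineer would, in place of code of your own. Each camera call takes 0.05 s, during which the arm holds its last target.

TASK

Nest the three milk pans on the round tray so they can be carried back to the kitchen: leave the largest standing on the tray, set the middle pan inside it and the smallest inside the middle one, each sitting level on the bottom of the pan below. Fan the handles like a hand of cards, all the same way round (either way), each turned about 45 degrees from the handle of the pan below so that it clears it. Lower the pans in gently rather than dropping them, let go, and leave the mug, the sugar pourer and the bell where they are.

Things in the scene. Friction and masses are not known exactly. Their poses are not given: they have to be found in the camera images.
- tray: round wooden bar tray with a black rubber non-slip floor; it does not slide on the counter. Outer diameter 260 mm at the lip, lip 14 mm high; flat floor of diameter about 236 mm, 4 mm above the counter. Origin: centre of the underside, on the counter.
- pan_large: largest steel milk pan with one straight black handle along +x. Outer diameter 124 mm at the rim, 112 at the foot, 62 mm high; wall 3, bottom 4 mm thick; about 0.32 kg. Origin: centre of the underside, z up. It stands on the tray from the start, its handle reaching out over the lip.
- pan_middle: middle steel milk pan with one straight black handle along +x. Outer diameter 100 mm at the rim, 88 at the foot, 62 mm high; wall 3, bottom 4 mm thick; about 0.23 kg. Origin: centre of the underside, z up. Starts on the counter. Seated in the large pan, its underside is 4 mm above that pan's, with about 8 mm of room all round, and its handle passes over the large pan's rim.
- pan_small: smallest steel milk pan with one straight black handle along +x. Outer diameter 76 mm at the rim, 64 at the foot, 62 mm high; wall 3, bottom 4 mm thick; about 0.16 kg. Origin: centre of the underside, z up. Starts on the counter. Seated in the middle pan, its underside is 4 mm above that pan's, with about 8 mm of room all round, and its handle passes over the middle pan's rim.
- pan_large_grip (a point): centre of the large pan's handle, 40 mm out from the rim: 102 mm from the pan's axis, 75.4 mm above its underside; a place to grip. A steel strap rises over the rim to the moulded grip: 18 mm wide, 12 mm deep, vertical sides, from 6 to 95 mm out from the rim, rising outward at 12 degrees; its end is 157 mm from the axis, 87 mm up.
- pan_middle_grip (a point): centre of the middle pan's handle, 40 mm out from the rim: 90 mm from the pan's axis, 75.4 mm above its underside; a place to grip. A steel strap rises over the rim to the moulded grip: 18 mm wide, 12 mm deep, vertical sides, from 6 to 90 mm out from the rim, rising outward at 12 degrees; its end is 140 mm from the axis, 86 mm up.
- pan_small_grip (a point): centre of the small pan's handle, 40 mm out from the rim: 78 mm from the pan's axis, 75.4 mm above its underside; a place to grip. A steel strap rises over the rim to the moulded grip: 18 mm wide, 12 mm deep, vertical sides, from 6 to 82 mm out from the rim, rising outward at 12 degrees; its end is 120 mm from the axis, 84 mm up.
- mug: white ceramic mug, 80 mm across and 85 mm high, with a loop handle; a bystander, near the far edge of the work. Origin: centre of the underside.
- sugar: glass sugar pourer with a steel top, 72 mm across and 131 mm high; a bystander, near the far edge of the work. Origin: centre of the underside.
- bell: reception call bell, steel dome on a black foot, 86 mm across and 61 mm high; a bystander, out at the robot's right. Origin: centre of the underside.
There are look-alikes about, which are no part of the job. What is shaped like the pan_small but green is not meant.

How it is judged:
At the end, for the whole second after the job is handed in: Large pan upright on the tray, within 60 mm of its centre. Middle pan in it and small pan in the middle one: axes within 13 mm, on the bottom within 3 mm, level within 4 degrees. Each handle 22 to 74 degrees round from the one below, both in the same sense. All at rest (horizontal distance between pan_large and tray below 0.06 m and z of pan_large in the frame of tray below 0.008 m and angle between pan_large's own z axis and vertical below 0.05 rad and horizontal distance between pan_middle and pan_large below 0.013 m and z of pan_middle in the frame of pan_large between 0.0015 and 0.0075 m and angle between each of pan_middle, pan_small's own z axis and vertical below 0.07 rad and horizontal distance between pan_small and pan_middle below 0.013 m and z of pan_small in the frame of pan_middle between 0.0015 and 0.0075 m and x of pan_middle_grip in the frame of pan_large above 0.022 m and x of pan_small_grip in the frame of pan_middle above 0.019 m and ((y of pan_middle_grip in the frame of pan_large above 0.031 m and y of pan_small_grip in the frame of pan_middle above 0.028 m) or (y of pan_middle_grip in the frame of pan_large below -0.031 m and y of pan_small_grip in the frame of pan_middle below -0.028 m)) and linear speed of each of pan_large, pan_middle, pan_small below 0.02 m/s); the robot touches nothing.
It fails at once if the middle pan falls into the large pan faster than 0.65 m/s (a drop of more than about 20 mm) (horizontal distance between pan_middle and pan_large below 0.03 m and z of pan_middle in the frame of pan_large between -0.01 and 0.07 m and linear speed of pan_middle above 0.65 m/s).
It fails at once if the small pan falls into the middle pan, standing, faster than 0.65 m/s (a drop of more than about 20 mm) (horizontal distance between pan_small and pan_middle below 0.03 m and z of pan_small in the frame of pan_middle between -0.01 and 0.07 m and height (world z) of pan_middle below 0.03 m and linear speed of pan_small above 0.65 m/s).
It fails at once if the mug is pushed more than 30 mm from where it stood (distance of mug from where it was at the start of the episode above 0.03 m).
It fails at once if the sugar pourer is pushed more than 30 mm from where it stood (distance of sugar from where it was at the start of the episode above 0.03 m).
It fails at once if the bell is pushed more than 30 mm from where it stood (distance of bell from where it was at the start of the episode above 0.03 m).
It also fails if it takes over 61 s, if anything falls off the work surface, if the arm or the gripper's body presses on something with over 40 N, if the wrist force passes 120 N, or if a joint passes its speed limit or range.

## Working session

There is one attempt and no reset: what is moved stays moved. The work goes in short steps, Python scripts to look and compute and a tool call to move; the robot and the scene stay as the last step left them, time stands still between calls to the robot, and variables do not carry over. Pictures are saved under pics/ and viewed, and the job is handed in when it is done.

Besides the shell and the picture viewer there is one more tool, called after "Request:" as a command line: name --argument value ..., lists and objects as JSON in quotes. move_arm: Moves the arm, as the interface text tells. Its arguments: {"type":"object","properties":{"plan":{"type":"array"},"jaw":{"type":"number"},"grip_force":{"type":"number"}},"required":["plan"]}

```bash
mkdir -p pics
python3 - <<'E'
from station import r
import cv2,numpy as np
s=r.sense();print({k:np.round(v,3) for k,v in s.items()})
for n in ["scene","side"]:
    p=r.read_camera(n);cv2.imwrite(f"pics/{n}0.png",p["color"]);print(n,p["fovy"],p["cx"],p["cy"],p["shot"]);print(np.round(p["cam_to_world"],4))
    for t in ["tray","pan_large","pan_middle","pan_small","pan_small_grip","mug","sugar","bell"]:
        print(t,[(round(float(o["conf"]),2),np.round(o["rect"])) for o in r.outline_of(p,t)])
print(r.sense()["time_s"])
E
```

```text
{'time_s': np.float64(0.0), 'joint_pos': array([-0.085,  0.351,  1.652,  0.   ,  1.139, -0.085]), 'dq': array([ 0.001,  0.001,  0.   , -0.   , -0.001, -0.   ]), 'effort': array([ 1.0000e-03, -4.9732e+01, -2.8525e+01,  7.0000e-02,  2.6000e-02,
       -0.0000e+00]), 'position': array([0.55 , 0.   , 0.218]), 'tcp_rot': array([-0.5,  0.5, -0.5,  0.5]), 'contact_force': array([ 0.03 ,  0.537, -0.767]), 'moment': array([-0.065, -0.029,  0.039]), 'opening': np.float64(0.093)}
scene 44.745231255999954 315.9556987349289 199.6331869818905 1
[[-0.0117  0.8598 -0.5104  1.3009]
 [ 0.9999  0.0061 -0.0127 -0.0021]
 [-0.0078 -0.5105 -0.8598  1.4095]
 [ 0.      0.      0.      1.    ]]
tray [(0.76, array([197., 181., 276., 246.]))]
pan_large [(0.73, array([140., 194., 164., 218.])), (0.65, array([219., 162., 255., 221.]))]
pan_middle []
pan_small [(0.95, array([342., 151., 384., 184.])), (0.86, array([447., 212., 499., 241.])), (0.78, array([411., 160., 433., 214.])), (0.77, array([397., 115., 420., 164.])), (0.69, array([467., 144., 499., 176.]))]
pan_small_grip [(0.98, array([448., 215., 503., 238.
[... 544 characters left out ...]
3., 308.])), (0.16, array([394., 207., 417., 244.]))]
pan_large []
pan_middle [(0.62, array([291., 191., 346., 220.]))]
pan_small [(0.86, array([243., 106., 272., 128.])), (0.82, array([261., 165., 285., 198.])), (0.73, array([307., 113., 316., 131.])), (0.73, array([215., 143., 258., 168.])), (0.59, array([267., 134., 300., 156.]))]
pan_small_grip [(0.91, array([213., 146., 256., 170.])), (0.74, array([266., 132., 300., 155.])), (0.61, array([259., 162., 286., 197.])), (0.6, array([302., 108., 316., 131.])), (0.55, array([241., 110., 267., 130.]))]
mug [(0.66, array([363., 144., 391., 174.]))]
sugar [(0.77, array([392., 208., 420., 242.]))]
bell [(0.64, array([343., 354., 376., 393.]))]
0.9
```

Run:
```python
import cv2
a=cv2.imread("pics/scene0.png")[100:310,120:520];cv2.imwrite("pics/s0c.png",cv2.resize(a,None,fx=2,fy=2,interpolation=cv2.INTER_CUBIC))
a=cv2.imread("pics/side0.png")[90:390,200:440];cv2.imwrite("pics/d0c.png",cv2.resize(a,None,fx=2,fy=2,interpolation=cv2.INTER_CUBIC))
```

```text
(no output)
```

View pics/s0c.png

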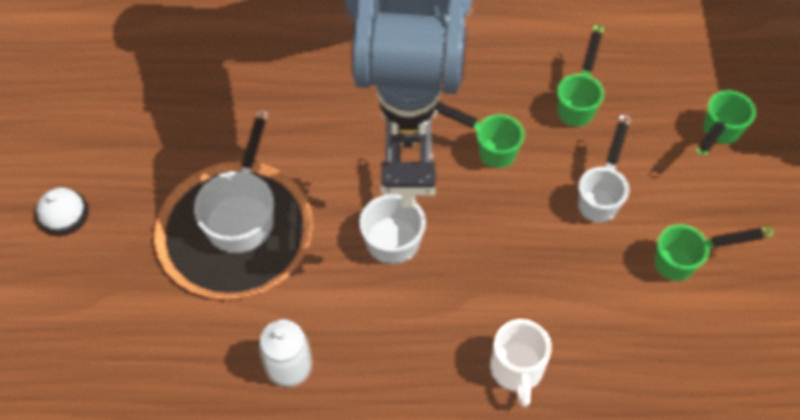

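View pics/d0c.png

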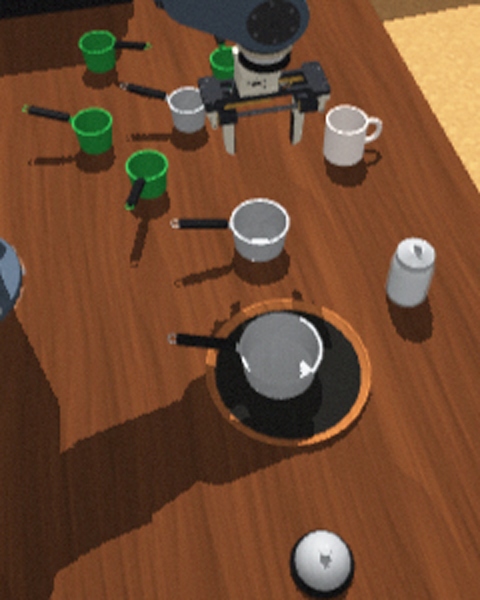

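Run:
```python
from station import r
import cv2,numpy as np
from scipy.spatial.transform import Rotation as R
s=r.sense();print(np.round(R.from_quat(s["tcp_rot"]).as_matrix(),3))
p=r.read_camera("wrist");cv2.imwrite("pics/w0.png",p["color"]);print(p["fovy"],p["cx"],p["cy"]);print(np.round(p["mount"],4))
```

```text
[[-0.  0.  1.]
 [-1. -0. -0.]
 [ 0. -1.  0.]]
68.70175928582731 317.95656880658225 199.87002710527494
[[-1.100e-03  9.638e-01  2.665e-01 -7.280e-02]
 [ 4.000e-04 -2.665e-01  9.638e-01 -1.663e-01]
 [ 1.000e+00  1.100e-03 -1.000e-04  4.000e-04]
 [ 0.000e+00  0.000e+00  0.000e+00  1.000e+00]]
```

View pics/w0.png

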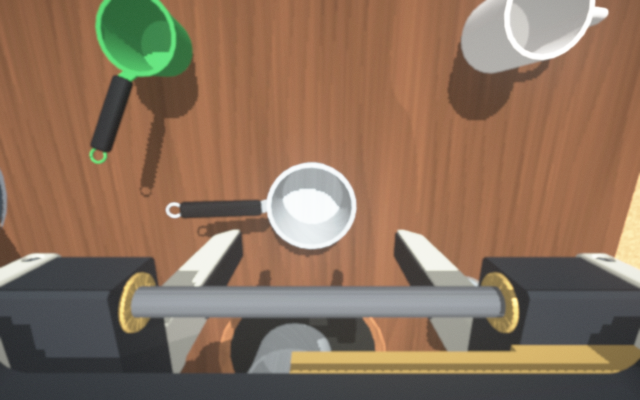

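```bash
cat > h.py <<'E'
from station import r
import cv2,numpy as np
from scipy.spatial.transform import Rotation as R
from scipy.optimize import minimize
G={"pan_large":(.062,.056,.157,.087,95,.102),"pan_middle":(.050,.044,.140,.086,90,.090),"pan_small":(.038,.032,.120,.084,82,.078)}
def tool():
    s=r.sense();T=np.eye(4);T[:3,:3]=R.from_quat(s["tcp_rot"]).as_matrix();T[:3,3]=s["position"];return T,s
def shot(n,save=None):
    T,s=tool();p=r.read_camera(n)
    p["T"]=p["cam_to_world"] if n!="wrist" else T@p["mount"]
    p["f"]=200/np.tan(np.radians(p["fovy"]/2))
    if save: cv2.imwrite(f"pics/{save}.png",p["color"])
    return p
def proj(p,X):
    c=(np.asarray(X)-p["T"][:3,3])@p["T"][:3,:3]
    return np.c_[p["f"]*c[:,0]/c[:,2]+p["cx"],p["f"]*c[:,1]/c[:,2]+p["cy"]]
def ray(p,uv,z):
    d=p["T"][:3,:3]@np.array([(uv[0]-p["cx"])/p["f"],(uv[1]-p["cy"])/p["f"],1]);o=p["T"][:3,3]
    return o+d*(z-o[2])/d[2]
th=np.linspace(0,2*np.pi,60)
def body(name,x,y,z0):
    ro,rf=G[name][:2]
    c=np.c_[np.cos(th),np.sin(th)]
    return np.r_[np.c_[c*rf+[x,y],0*th+z0],np.c_[c*ro+[x,y],0*th+z0+.062]]
def handle(name,x,y,a,z0):
    ro,rf,e,ze,L,_=G[name]
    s=np.tan(np.radians(12));zc=lambda rr: z0+.0754+(rr-(ro+.04))*s
    pts=[[rr*np.cos(a)-w*np.sin(a)+x,rr*np.sin(a)+w*np.cos(a)+y,zc(rr)+h] for rr in (ro+.006,ro+L/1000) for w in(-.009,.009) for h in(-.006,.006)]
    return np.array(pts)
def sil(p,name,q,z0):
    S=4;m=np.zeros((400*S//2,640*S//2),np.uint8)
    for P in (body(name,q[0],q[1],z0),handle(name,*q,z0)):
        h=cv2.convexHull((proj(p,P)*2).astype(np.float32)).round().astype(np.int32)
        cv2.fillConvexPoly(m,h,1)
    return cv2.resize(m,(640,400),interpolation=cv2.INTER_AREA if 0 else cv2.INTER_NEAREST)>0
def draw(p,name,q,z0,img):
    for k,P in enumerate((body(name,q[0],q[1],z0)[60:],body(name,q[0],q[1],z0)[:60],handle(name,*q,z0))):
        h=proj(p,P).astype(np.float32)
        if k==2:h=cv2.convexHull(h)[:,0]
        cv2.polylines(img,[h.round().astype(np.int32)],True,[(0,0,255),(255,0,0),(0,255,255)][k],1)
def fit(views,name,q0,z0):
    def cost(q):
        c=0
        for p,m in views:
            s=sil(p,name,q,z0);c+=1-(s&m).sum()/max(1,(s|m).sum())
        return c
    best=None
    for da in (0,.3,-.3):
        q=np.array(q0,float);q[2]+=da
        o=minimize(cost,q,method="Nelder-Mead",options=dict(initial_simplex=q+np.r_[np.zeros((1,3)),np.diag([.015,.015,.2])],xatol=2e-4,fatol=1e-4,maxiter=250))
        if best is None or o.fun<best.fun:best=o
    return best.x,best.fun
E
python3 - <<'E'
from h import *
p=shot("wrist");d=shot("side")
ims=[]
for q,n in((p,"w"),(d,"d")):
    for t in ["pan_middle","pan_small","pan_large"]:
        im=q["color"].copy()
        for o in r.outline_of(q,t):
            print(n,t,round(float(o["conf"]),2),np.round(o["rect"]));
            if o["conf"]>.3: im[o["pixels"]]=im[o["pixels"]]//2+np.array([0,0,127],np.uint8)
        ims.append(im)
cv2.imwrite("pics/m1.png",np.vstack([np.hstack([cv2.resize(i,(400,250)) for i in ims[:2]]),np.hstack([cv2.resize(i,(400,250)) for i in ims[3:5]])]))
print(ray(p,(311,195),.062))
E
```

```text
w pan_middle 0.71 [170. 162. 356. 249.]
w pan_small 0.89 [ 91.   1. 195. 163.]
w pan_large 0.82 [247. 326. 333. 371.]
d pan_middle 0.98 [289. 189. 347. 218.]
d pan_small 0.86 [263. 169. 288. 193.]
d pan_small 0.65 [242. 104. 274. 129.]
d pan_small 0.63 [214. 144. 257. 168.]
d pan_small 0.55 [265. 132. 303. 155.]
d pan_small 0.5 [308. 106. 316. 130.]
d pan_large 0.63 [291. 248. 361. 290.]
[ 0.54237297 -0.01069779  0.062     ]
```

View pics/m1.png

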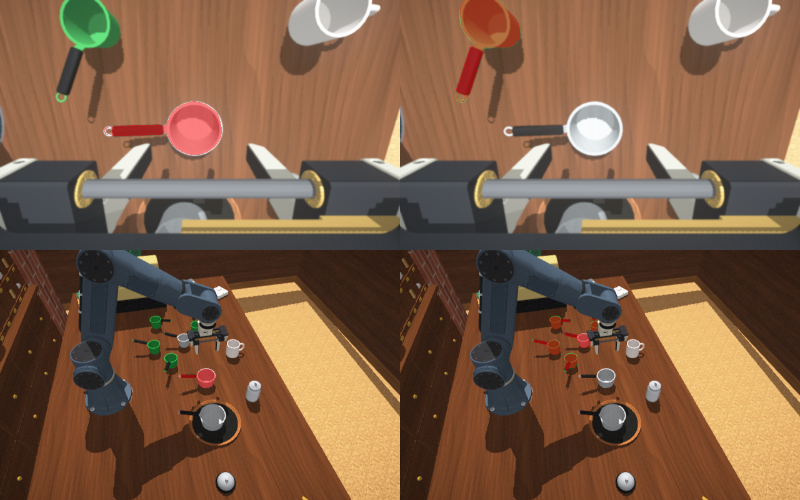

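```bash
cat >> h.py <<'E'
def view(p,t,near=None,z=.062):
    best=None
    for o in r.outline_of(p,t):
        if o["conf"]<.3: continue
        px=o["pixels"]
        b=p["color"][px].astype(float).mean(0)
        if b[1]>1.4*max(b[0],b[2]): continue   # green
        ys,xs=np.nonzero(px);c=ray(p,(xs.mean(),ys.mean()),z)[:2]
        if near is not None and np.hypot(*(c-near))>.12: continue
        if best is None: best=(p,px); print("  ",t,round(float(o["conf"]),2),np.round(o["rect"]),np.round(c,3))
    return best
E
python3 - <<'E'
from h import *
w,c,d=shot("wrist"),shot("scene"),shot("side")
V={}
for n,ps,z0,nr in(("pan_middle",(w,d),0,(.53,-.01)),("pan_large",(c,d),.004,None),("pan_small",(c,d),0,None)):
    vs=[view(p,n,nr) for p in ps];vs=[v for v in vs if v is not None]
    V[n]=vs
    ys,xs=np.nonzero(vs[0][1]);q0=ray(vs[0][0],(xs.mean(),ys.mean()),.05+z0)[:2]
    for sub in ([vs] if len(vs)<2 else [vs,vs[:1],vs[1:]]):
        q,f=fit(sub,n,[q0[0]+.02,q0[1],np.pi],z0);print(n,np.round(q,4),np.degrees(q[2]).round(1),round(f,3))
        if sub is vs:
            for p in (w,c,d): draw(p,n,q,z0,p["color"])
for p,n in((w,"w"),(c,"c"),(d,"d")): cv2.imwrite(f"pics/f_{n}.png",p["color"])
a=np.vstack([cv2.resize(c["color"][140:240,200:450],None,fx=3,fy=3),cv2.resize(d["color"][100:300,220:470],(750,600))[:300]])
cv2.imwrite("pics/f1.png",a)
cv2.imwrite("pics/f2.png",np.hstack([cv2.resize(d["color"][100:300,230:380],(450,600)),np.zeros((600,1,3),np.uint8)]))
print(r.sense()["time_s"])
E
```

```text
pan_middle 0.79 [166. 162. 353. 251.] [ 0.521 -0.023]
   pan_middle 0.83 [286. 191. 348. 218.] [ 0.522 -0.038]
pan_middle [ 0.5404 -0.0237  3.13  ] 179.3 0.178
pan_middle [ 0.541  -0.0251  3.1054] 177.9 0.061
pan_middle [ 0.5404 -0.0228  3.1032] 177.8 0.085
   pan_large 0.92 [217. 158. 257. 227.] [ 0.507 -0.274]
   pan_large 0.75 [289. 248. 364. 288.] [ 0.496 -0.283]
pan_large [ 0.5112 -0.2785  2.9188] 167.2 0.12
pan_large [ 0.5111 -0.2798  2.9078] 166.6 0.06
pan_large [ 0.5131 -0.2772  2.936 ] 168.2 0.048
   pan_small 0.57 [411. 163. 432. 213.] [0.471 0.319]
   pan_small 0.75 [264. 136. 301. 156.] [0.45  0.307]
pan_small [0.4721 0.3185 2.8023] 160.6 0.256
pan_small [0.4728 0.3176 2.8051] 160.7 0.113
pan_small [0.471  0.3241 2.8519] 163.4 0.138
1.8
```

View pics/f1.png

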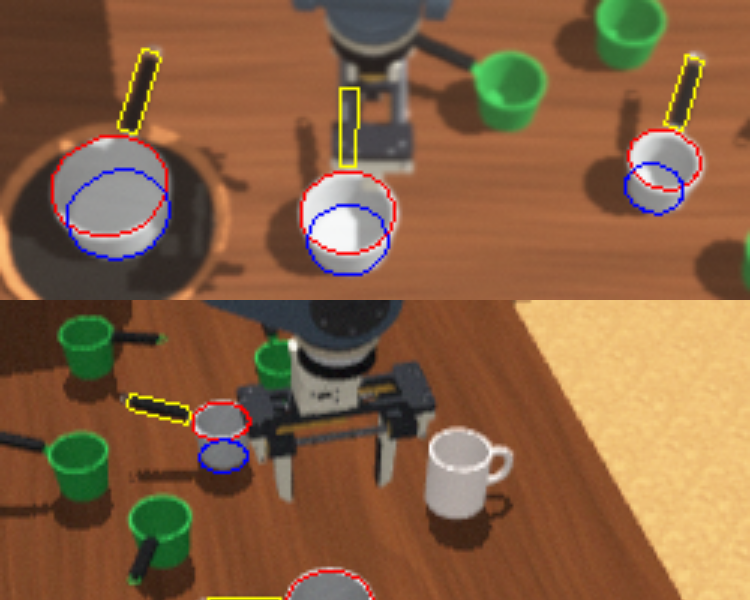

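View pics/f2.png

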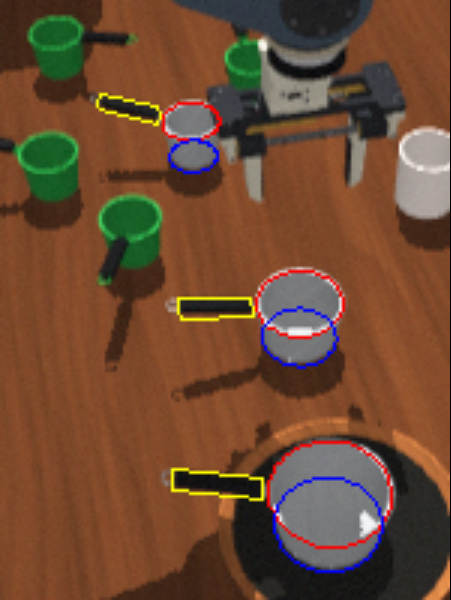

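View pics/f_w.png

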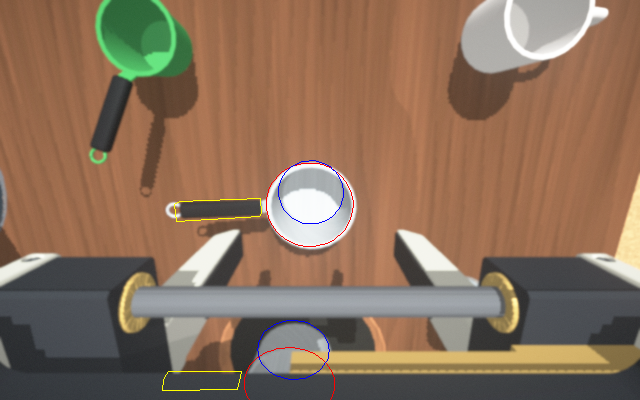

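Request:
move_arm --plan '[0.7,1,-3,0,0.18,0,1.4,3,-6,0,0.36,0,2.1,5,-9.7,0,0.54,0,2.1,7,-9.7,0,0.72,0,2.1,7.5,-9.7,0,0.9,0,2.1,7.5,-9.7,0,1.08,0,2.1,7.5,-9.7,0,1.26,0,2.1,7.5,-9.7,0,1.44,0,2.1,7.5,-9.7,0,1.6,0,2.1,7.5,-9.7,0,1.6,0]' --jaw 1 --grip_force 40

```text
time_s: 3.05
position: [0.4531, -0.021, 0.1437]
tcp_rot: [-0.01, -0.707, 0.707, 0.01]
contact_force: [-0.5, 0.5, 1.2]
opening: 0.0928
```

Run:
```python
from h import *
T,s=tool();print(np.round(T,3),s["time_s"],np.round(s["joint_pos"],2))
w=shot("wrist","w2");c=shot("scene");
a=w["color"].copy();draw(w,"pan_middle",(.5405,-.0237,3.105),0,a);cv2.imwrite("pics/w2d.png",a)
v=view(w,"pan_middle");vs=[v] if v else []
v2=view(c,"pan_middle",(.53,-.01))
for sub in ([v],[v2],[v,v2]):
    if None in [x if x is None else 1 for x in sub]:continue
    q,f=fit(sub,"pan_middle",[.5405,-.0237,3.105],0);print(np.round(q,4),round(f,3))
```

```text
[[-1.     0.    -0.028  0.453]
 [ 0.028 -0.    -1.    -0.021]
 [-0.    -1.     0.     0.144]
 [ 0.     0.     0.     1.   ]] 3.05 [-0.15  0.28  1.97  0.    0.89  1.45]
   pan_middle 0.67 [254.  30. 382. 288.] [ 0.531 -0.024]
   pan_middle 0.6 [301. 172. 330. 231.] [ 0.536 -0.023]
[ 0.5436 -0.0244  3.1124] 0.044
[ 0.5401 -0.0237  3.1042] 0.042
[ 0.5415 -0.0239  3.1187] 0.11
```

View pics/w2d.png

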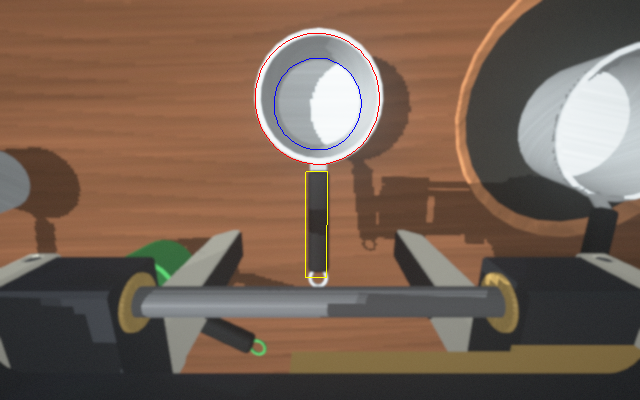

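Request:
move_arm --plan '[0,3,0,0,0,0,0,6,0,0,0,0,0,8,0,0,0,0,0,8.7,0,0,0,0,0,8.7,0,0,0,0]'

```text
time_s: 3.88
position: [0.4531, -0.021, 0.0567]
tcp_rot: [0.01, 0.707, -0.707, -0.01]
contact_force: [0.9, -0.2, -0.4]
opening: 0.0933
```

Request:
move_arm --plan '[0,0,0,0,0,0,0,0,0,0,0,0,0,0,0,0,0,0,0,0,0,0,0,0,0,0,0,0,0,0,0,0,0,0,0,0]' --jaw 0 --grip_force 50

```text
time_s: 4.62
position: [0.453, -0.021, 0.0566]
tcp_rot: [-0.01, -0.707, 0.707, 0.01]
contact_force: [1.6, -0.0, 0.7]
opening: 0.0374
```

Still closing.

Request:
move_arm --plan '[0,0,0,0,0,0,0,0,0,0,0,0,0,0,0,0,0,0,0,0,0,0,0,0,0,0,0,0,0,0]'

```text
time_s: 5.25
position: [0.4529, -0.021, 0.0566]
tcp_rot: [0.01, 0.707, -0.707, -0.01]
contact_force: [0.5, 1.1, 0.6]
opening: 0.0172
```

Request:
move_arm --plan '[0,-0.5,0,0,0,0,0,-1.5,0,0,0,0,0,-3,0,0,0,0,0,-3,0,0,0,0]'

```text
time_s: 5.75
position: [0.4538, -0.0211, 0.0881]
tcp_rot: [-0.011, -0.707, 0.707, 0.009]
contact_force: [0.2, 0.9, -2.7]
opening: 0.0178
```

Run:
```python
from h import *
T,s=tool();print(np.round(T,3),s["time_s"],s["opening"],np.round(s["contact_force"],2),np.round(s["moment"],2))
w=shot("wrist","w3");c=shot("side","d3")
cv2.imwrite("pics/w3d.png",np.hstack([cv2.resize(w["color"],(560,350)),cv2.resize(c["color"][170:295,250:330],(224,350))]))
```

```text
[[-1.     0.003 -0.029  0.454]
 [ 0.029 -0.    -1.    -0.021]
 [-0.003 -1.     0.     0.088]
 [ 0.     0.     0.     1.   ]] 5.75 0.01776962285441674 [ 0.21  0.86 -2.71] [ 0.1   0.3  -0.01]
```

View pics/w3d.png

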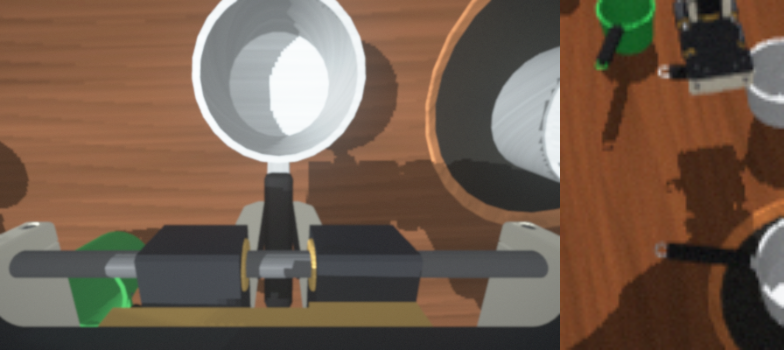

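Run:
```python
from h import *
w=shot("wrist");a=w["color"].copy()
draw(w,"pan_middle",(.5425,-.0242,3.113),.0315,a)
cv2.imwrite("pics/w3e.png",a)
```

```text
(no output)
```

View pics/w3e.png

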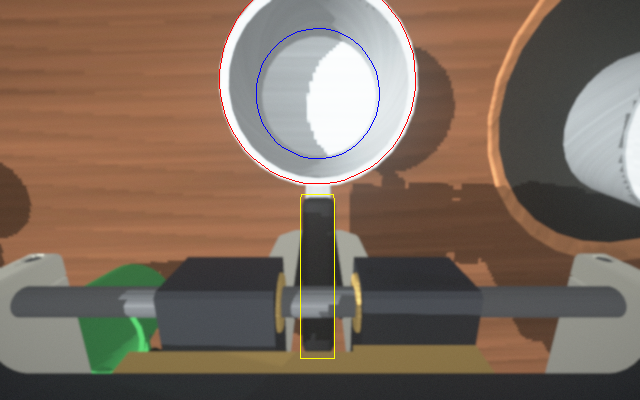

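Request:
move_arm --plan '[0,-2,0,0,0,0,0,-5,1,0,0,0,0,-8,4,0,0,0,0,-8,8,0,-0.1,0,0.2,-8,12,0,-0.2,0,0.4,-8,16,0,-0.3,0,0.6,-8,20,0,-0.4,0,0.8,-8,24,0,-0.5,0,0.8,-8,28,0,-0.592,0,0.8,-8,30.5,0,-0.592,0]'

```text
time_s: 7.15
position: [0.4357, -0.3271, 0.1661]
tcp_rot: [-0.196, 0.68, -0.679, 0.196]
contact_force: [-0.0, 0.4, -3.0]
opening: 0.0177
```

Request:
move_arm --plan '[0,0,0,0,0,0,0,0,0,0,0,0]'

```text
time_s: 7.4
position: [0.436, -0.3248, 0.1663]
tcp_rot: [-0.196, 0.68, -0.679, 0.196]
contact_force: [0.4, -0.2, -2.2]
opening: 0.0179
```

Run:
```python
from h import *
T,s=tool();print(np.round(T,3),s["time_s"],s["opening"],np.round(s["contact_force"],2),np.round(s["moment"],2))
w=shot("wrist");c=shot("scene");d=shot("side")
# held pan expected pose: relative tool: dist .0885 along -x tool
tx=T[:3,0];ctr=T[:3,3]-.0885*tx; a=np.arctan2(tx[1],tx[0]); z0=T[2,3]-.0566; print(np.round(ctr,4),a,z0)
for p,n in((w,"w"),(c,"c"),(d,"d")):
    cv2.imwrite(f"pics/h_{n}raw.png",p["color"])
    im=p["color"];draw(p,"pan_middle",(ctr[0],ctr[1],a),z0,im);draw(p,"pan_large",(.5118,-.2785,2.918),.004,im)
cv2.imwrite("pics/h1.png",np.vstack([np.hstack([cv2.resize(c["color"][130:250,190:310],(400,400)),cv2.resize(d["color"][200:320,260:380],(400,400))])]))
cv2.imwrite("pics/h2.png",w["color"])
```

```text
[[-0.846 -0.001  0.533  0.436]
 [-0.533  0.001 -0.846 -0.325]
 [ 0.    -1.    -0.001  0.166]
 [ 0.     0.     0.     1.   ]] 7.4 0.017868967921460886 [ 0.38 -0.17 -2.21] [-0.11  0.24  0.06]
[ 0.5109 -0.2776  0.1663] -2.5797050571020654 0.10970282240752273
```

View pics/h1.png

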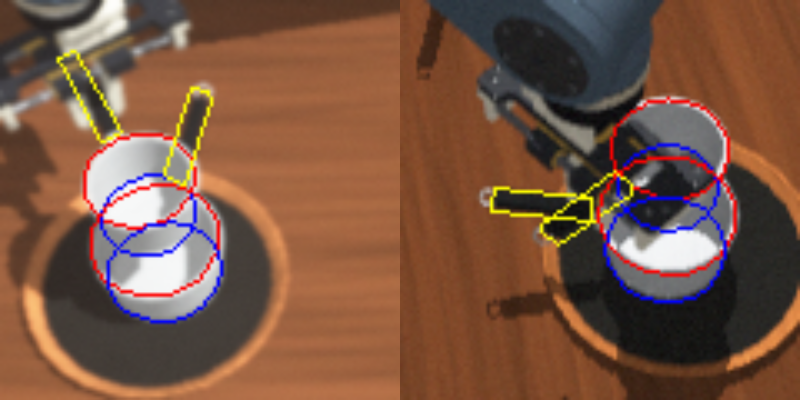

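View pics/h2.png

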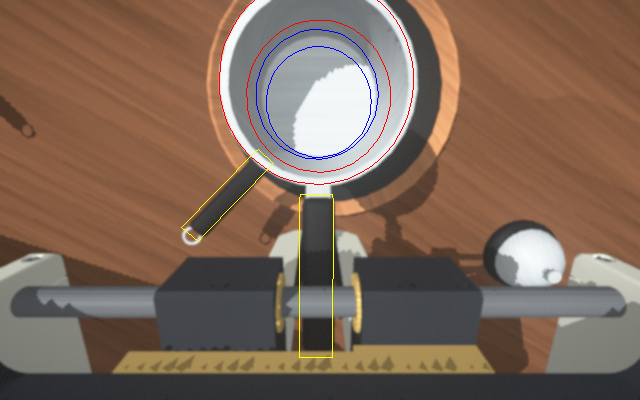

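Request:
move_arm --plan '[-0.1,1.5,0,0,0,0,-0.1,3,0,0,0,0,-0.1,4.5,0,0,0,0,-0.1,6,0,0,0,0,-0.1,7,0,0,0,0,-0.1,8,0,0,0,0,-0.1,8.5,0,0,0,0,-0.1,9,0,0,0,0,-0.1,9.2,0,0,0,0,-0.1,9.2,0,0,0,0]'

```text
time_s: 8.8
position: [0.437, -0.3251, 0.0747]
tcp_rot: [0.196, -0.679, 0.679, -0.196]
contact_force: [0.4, -0.3, -3.6]
opening: 0.0175
```

Request:
move_arm --plan '[0,0.2,0,0,0,0,0,0.4,0,0,0,0,0,0.6,0,0,0,0,0,0.7,0,0,0,0,0,0.7,0,0,0,0]'

```text
time_s: 9.43
position: [0.4369, -0.3251, 0.0676]
tcp_rot: [-0.196, 0.679, -0.679, 0.196]
contact_force: [-0.1, 0.6, -2.9]
opening: 0.0173
```

```bash
cat >> h.py <<'E'
def both(name,extra=()):
    T,s=tool();print(np.round(T[:3],4),s["time_s"],round(float(s["opening"]),4),np.round(s["contact_force"],2),np.round(s["moment"],2))
    w=shot("wrist",name+"_w");c=shot("scene",name+"_c");d=shot("side",name+"_d")
    cv2.imwrite(f"pics/{name}.png",np.vstack([np.hstack([cv2.resize(c["color"][130:250,190:310],(380,380),interpolation=2),cv2.resize(d["color"][200:320,260:380],(380,380),interpolation=2)])]))
    return w,c,d
E
python3 -c "
from h import *
both('i1')"
```

```text
[[-8.458e-01 -1.000e-04  5.336e-01  4.369e-01]
 [-5.336e-01  1.000e-04 -8.458e-01 -3.251e-01]
 [ 0.000e+00 -1.000e+00 -1.000e-04  6.760e-02]] 9.425 0.0173 [-0.13  0.62 -2.88] [-0.02  0.25 -0.04]
```

View pics/i1.png

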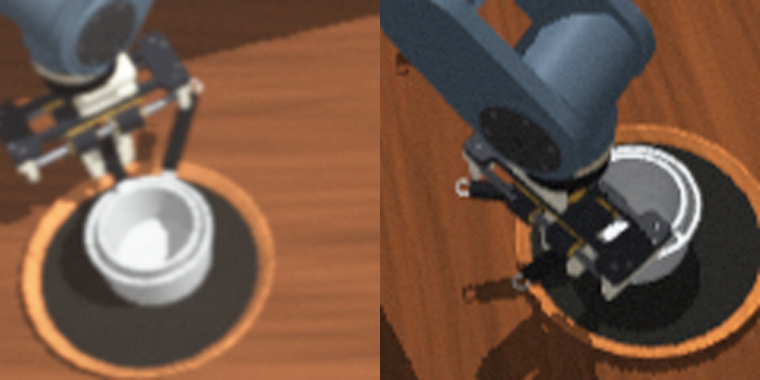

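View pics/i1_w.png

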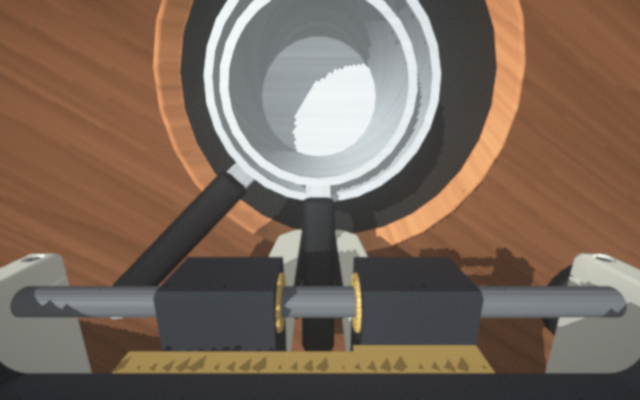

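Request:
move_arm --plan '[0,0.1,0.1,0,0,0,0,0.2,0.2,0,0,0,0,0.25,0.2,0,0,0,0,0.25,0.2,0,0,0]'

```text
time_s: 10.07
position: [0.438, -0.3268, 0.0652]
tcp_rot: [0.196, -0.679, 0.679, -0.196]
contact_force: [-1.9, 0.1, -1.5]
opening: 0.0174
```

Request:
move_arm --plan '[0,0.08,0,0,0,0,0,0.15,0,0,0,0,0,0.15,0,0,0,0]'

```text
time_s: 10.45
position: [0.4379, -0.3272, 0.0644]
tcp_rot: [0.196, -0.679, 0.68, -0.196]
contact_force: [-5.6, -0.3, 8.9]
opening: 0.0168
```

Request:
move_arm --plan '[0,-0.1,0,0,0,0,0,-0.1,0,0,0,0,0,-0.1,0,0,0,0,0,-0.1,0,0,0,0]' --jaw 0.55

```text
time_s: 10.95
position: [0.438, -0.3267, 0.0645]
tcp_rot: [-0.196, 0.679, -0.679, 0.196]
contact_force: [-0.3, 0.3, -0.3]
opening: 0.0499
```

```bash
python3 -c "
from h import *
both('i2')"
```

```text
[[-8.458e-01 -0.000e+00  5.336e-01  4.380e-01]
 [-5.336e-01  1.000e-04 -8.458e-01 -3.267e-01]
 [-0.000e+00 -1.000e+00 -1.000e-04  6.450e-02]] 10.95 0.0499 [-0.25  0.34 -0.28] [0.01 0.09 0.03]
```

View pics/i2_w.png

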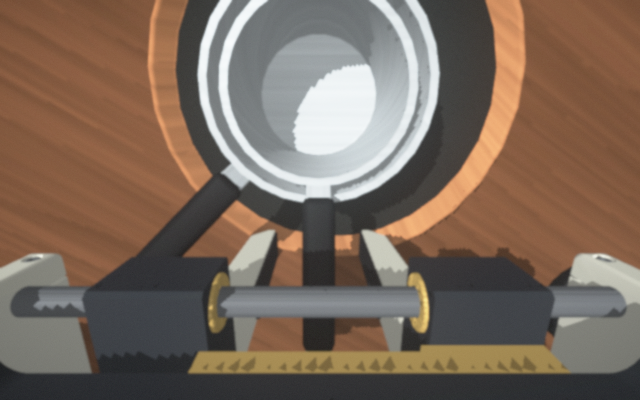

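Request:
move_arm --plan '[0,-3,0,0,0,0,0,-7,0,0,0,0,0,-11,0,0,0,0,-2.5,-12,-4.5,0,0,0,-5,-12,-9,0,0.15,0,-7.5,-12,-13.5,0,0.3,0,-10,-12,-18,0,0.45,0,-12.5,-12,-22.5,0,0.6,0,-15,-12,-27,0,0.75,0,-17.5,-12,-31.5,0,0.887,0]' --jaw 1

```text
time_s: 12.35
position: [0.4177, 0.0346, 0.1848]
tcp_rot: [0.116, 0.698, -0.698, -0.116]
contact_force: [1.0, -1.1, -0.8]
opening: 0.0928
```

Run:
```python
from h import *
w,c,d=both("j1")
for v in([c],[d],[c,d]):
    q=[view(p,"pan_small",(.46,.32)) for p in v]
    if any(x is None for x in q): continue
    print(np.round(fit(q,"pan_small",[.4725,.3195,2.819],0),4) if 0 else fit(q,"pan_small",[.4725,.3195,2.819],0))
T,_=tool();t=np.array([.3966,.3449,.185])
print("shift cm",np.round(T[:3,:3].T@(t-T[:3,3])*100,2),np.arctan2(T[1,0],T[0,0]))
```

```text
[[-9.463e-01  5.000e-04 -3.232e-01  4.177e-01]
 [ 3.232e-01 -0.000e+00 -9.463e-01  3.460e-02]
 [-5.000e-04 -1.000e+00 -2.000e-04  1.848e-01]] 12.35 0.0928 [ 1.03 -1.11 -0.76] [ 0.13  0.01 -0.06]
   pan_small 0.72 [413. 161. 432. 213.] [0.47 0.32]
(array([0.47147127, 0.32034304, 2.79638257]), np.float64(0.12375533428165009))
   pan_small 0.71 [264. 134. 301. 155.] [0.447 0.312]
(array([0.47350651, 0.32050353, 2.85320565]), np.float64(0.6180698151950719))
   pan_small 0.72 [413. 161. 432. 213.] [0.47 0.32]
   pan_small 0.71 [264. 134. 301. 155.] [0.447 0.312]
(array([0.47338803, 0.32127108, 2.82517497]), np.float64(0.7524997993280356))
shift cm [ 12.    -0.04 -28.97] 2.8173248687984884
```

View pics/j1.png

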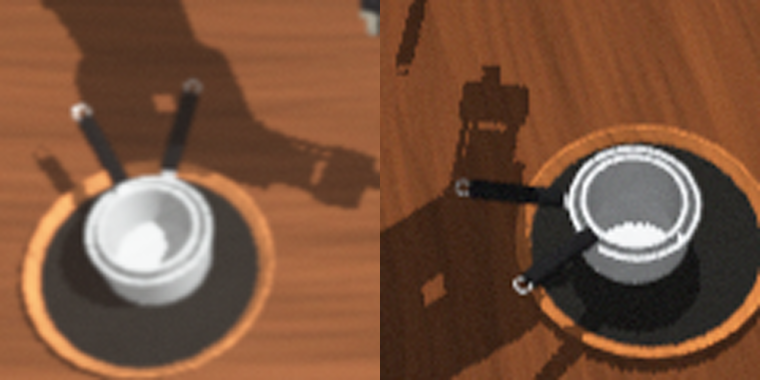

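View pics/j1_w.png

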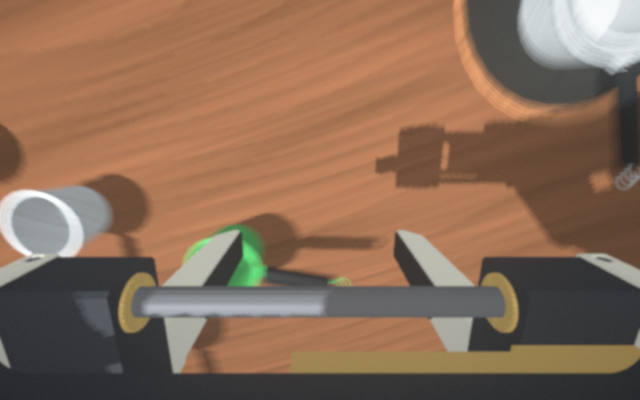

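Request:
move_arm --plan '[2,0,-5,0,0,0,4,0,-10,0,0,0,6,0,-15,0,0,0,8,0,-20,0,0,0,10,0,-25,0,0,0,12,0,-28,0,0,0,12,0,-29,0,0,0,12,1.5,-29,0,0,0,12,1.5,-29,0,0,0]'

```text
time_s: 13.82
position: [0.3964, 0.3443, 0.1681]
tcp_rot: [-0.114, -0.697, 0.699, 0.115]
contact_force: [-0.2, -1.1, 0.1]
opening: 0.0931
```

Run:
```python
from h import *
w,c,d=both("k1")
for v in([w],[c],[w,c]):
    q=[view(p,"pan_small",(.46,.32)) for p in v]
    if any(x is None for x in q): continue
    b=fit(q,"pan_small",[.4725,.3195,2.819],0);print(b)
    if v==[w]: qw=b[0]
a=w["color"].copy();draw(w,"pan_small",qw,0,a);cv2.imwrite("pics/k1f.png",a)
```

```text
[[-0.9474 -0.0024 -0.3199  0.3964]
 [ 0.32   -0.0019 -0.9474  0.3443]
 [ 0.0017 -1.      0.0025  0.1681]] 13.825 0.0931 [-0.17 -1.06  0.08] [0.05 0.08 0.01]
   pan_small 0.69 [273.  59. 361. 260.] [0.46  0.323]
(array([0.47671519, 0.31674962, 2.8024581 ]), np.float64(0.07095709570957098))
   pan_small 0.83 [410. 161. 433. 212.] [0.468 0.321]
(array([0.47095789, 0.32024838, 2.80045549]), np.float64(0.0870786516853933))Traceback (most recent call last):
  File "<stdin>", line 7, in <module>
ValueError: The truth value of an array with more than one element is ambiguous. Use a.any() or a.all()
```

View pics/k1_w.png

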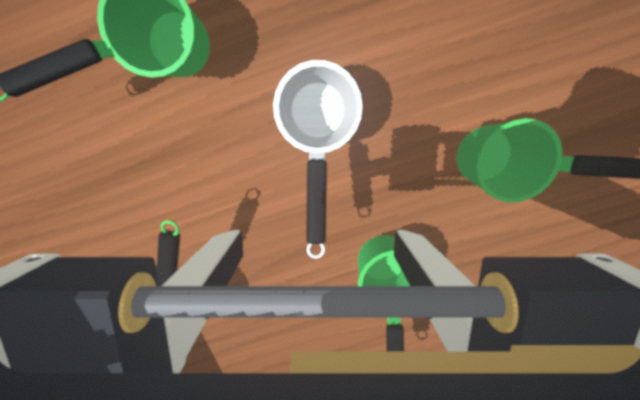

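Run:
```python
from h import *
T,s=tool();c=shot("scene");d=shot("side")
for p,nm in((c,"c"),(d,"d")):
  for o in r.outline_of(p,"pan_small"):
    px=o["pixels"];b=p["color"][px].astype(float).mean(0)
    ys,xs=np.nonzero(px);q0=ray(p,(xs.mean(),ys.mean()),.055)[:2]
    best=min((fit([(p,px)],"pan_small",[*q0,a],0) for a in(0,1.57,3.14,-1.57)),key=lambda t:t[1])
    q=best[0];e=q[:2]+.12*np.array([np.cos(q[2]),np.sin(q[2])])
    inv=lambda v:np.round((T[:3,:3].T@(np.r_[v,.1]-T[:3,3]))[[0,2]]*1000)
    print(nm,"green" if b[1]>1.4*b[2] else "steel",round(float(o["conf"]),2),np.round(q,3),round(best[1],2),"tool(x,z)mm ctr",inv(q[:2]),"end",inv(e))
```

```text
c green 0.95 [ 0.314  0.552 -0.611] 0.1 tool(x,z)mm ctr [ 145. -169.] end [  30. -135.]
c green 0.85 [0.581 0.434 1.693] 0.07 tool(x,z)mm ctr [-147. -142.] end [ -95. -250.]
c steel 0.81 [0.473 0.318 2.791] 0.05 tool(x,z)mm ctr [-81.   2.] end [39. -1.]
c steel 0.72 [ 0.531 -0.254  3.185] 0.73 tool(x,z)mm ctr [-319.  525.] end [-207.  568.]
c green 0.61 [ 0.28   0.298 -0.291] 0.27 tool(x,z)mm ctr [96. 82.] end [-24.  78.]
c green 0.55 [ 0.368  0.157 -1.919] 0.09 tool(x,z)mm ctr [-33. 188.] end [-30. 308.]
d steel 0.78 [0.474 0.321 2.86 ] 0.08 tool(x,z)mm ctr [-81.  -1.] end [39.  4.]
d green 0.78 [ 0.367  0.158 -1.894] 0.1 tool(x,z)mm ctr [-32. 188.] end [-32. 308.]
d green 0.77 [0.58  0.437 1.681] 0.03 tool(x,z)mm ctr [-144. -145.] end [ -93. -254.]
d green 0.63 [ 0.317  0.552 -1.692] 0.16 tool(x,z)mm ctr [ 142. -170.] end [118. -52.]
```

Request:
move_arm --plan '[0,3,-0.05,0,0.014,0,0,6,-0.05,0,0.014,0,0,9,-0.05,0,0.014,0,0,10.5,-0.05,0,0.014,0,0,11.15,-0.05,0,0.014,0,0,11.15,-0.05,0,0.014,0]' --jaw 0.6

```text
time_s: 15.02
position: [0.3969, 0.3468, 0.0585]
tcp_rot: [0.119, 0.697, -0.697, -0.119]
contact_force: [0.2, 0.2, 0.0]
opening: 0.0555
```

Request:
move_arm --plan '[0,0,0,0,0,0,0,0,0,0,0,0,0,0,0,0,0,0,0,0,0,0,0,0,0,0,0,0,0,0,0,0,0,0,0,0,0,0,0,0,0,0]' --jaw 0

```text
time_s: 15.9
position: [0.3967, 0.3466, 0.0582]
tcp_rot: [0.119, 0.697, -0.697, -0.119]
contact_force: [-0.2, -0.1, 1.5]
opening: 0.0175
```

Run:
```python
from h import *
both("l1")
```

```text
[[-0.9434 -0.     -0.3318  0.3967]
 [ 0.3318  0.     -0.9434  0.3466]
 [ 0.     -1.     -0.      0.0582]] 15.9 0.0175 [-0.18 -0.08  1.5 ] [0.13 0.23 0.06]
```

View pics/l1_w.png

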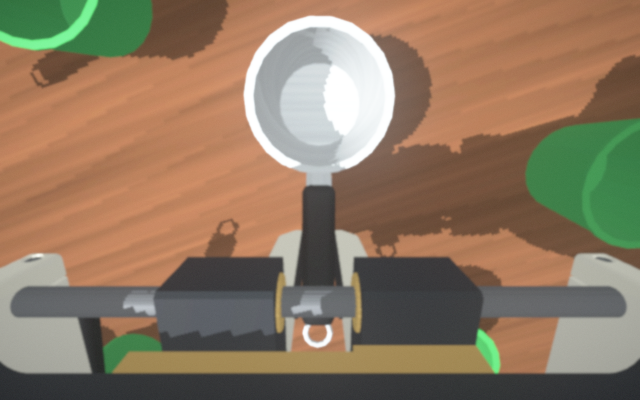

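Request:
move_arm --plan '[0,-1,0,0,0,0,0,-3,0,0,0,0,0,-6,0,0,0,0,0,-9.5,0,0,0,0,0,-13,0,0,0,0,-1,-13.2,2,0,-0.1,0,-3,-13.2,5.5,0,-0.2,0,-5,-13.2,9,0,-0.3,0,-7,-13.2,13,0,-0.4,0,-9,-13.2,17,0,-0.5,0]'

```text
time_s: 17.3
position: [0.4251, 0.155, 0.1906]
tcp_rot: [0.058, -0.705, 0.705, -0.059]
contact_force: [-0.7, 1.2, -1.4]
opening: 0.0175
```

Run:
```python
from h import *
T,s=tool();print(np.round(T[:3],4),s["time_s"],s["opening"],s["joint_pos"].round(2))
w=shot("wrist","m1_w")
g=np.r_[.4948,-.3595,.19];print("shift",np.round(T[:3,:3].T@(g-T[:3,3])*100,2),"yaw", 4.491-np.arctan2(T[1,0],T[0,0]))
```

```text
[[-9.864e-01  3.000e-04  1.646e-01  4.251e-01]
 [-1.646e-01 -0.000e+00 -9.864e-01  1.550e-01]
 [-3.000e-04 -1.000e+00  1.000e-04  1.906e-01]] 17.3 0.017487869970243625 [ 0.25  0.21  1.92 -0.    1.01  1.65]
shift [ 1.6   0.06 51.89] yaw 7.4672123196136235
```

View pics/m1_w.png

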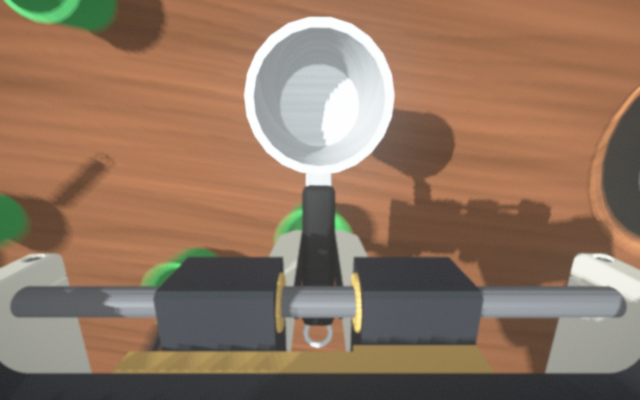

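Request:
move_arm --plan '[0.2,0,4,0,-0.12,0,0.4,0,8,0,-0.24,0,0.6,0,12,0,-0.36,0,0.8,0,16,0,-0.48,0,1,0,20,0,-0.6,0,1.1,0,24,0,-0.72,0,1.2,0,28,0,-0.84,0,1.3,0,32,0,-0.96,0,1.4,0,36,0,-1.08,0,1.5,0,40,0,-1.184,0]'

```text
time_s: 18.6
position: [0.4748, -0.2422, 0.1906]
tcp_rot: [0.442, -0.552, 0.552, -0.442]
contact_force: [-0.2, 0.2, -1.9]
opening: 0.0174
```

Run:
```python
from h import *
T,s=tool();print(np.round(T[:3],4),s["time_s"],s["opening"],s["joint_pos"].round(2))
c=shot("scene");d=shot("side")
for t,z0 in(("pan_middle",.008),("pan_large",.004)):
  q=[view(p,t,(.49,-.28)) for p in(c,d)]
  for x in q:
    if x is not None: print(t,fit([x],t,[.5128,-.2795,3.705 if t=="pan_middle" else 2.918],z0))
a=np.hstack([cv2.resize(c["color"][130:250,190:310],(400,400),interpolation=2),cv2.resize(d["color"][200:320,260:380],(400,400),interpolation=2)]);cv2.imwrite("pics/n0.png",a)
g=np.r_[.4948,-.3595,.19];print("shift",np.round(T[:3,:3].T@(g-T[:3,3])*100,2),"yaw", 4.491-2*np.pi-np.arctan2(T[1,0],T[0,0]))
```

```text
[[-2.197e-01  3.000e-04  9.756e-01  4.748e-01]
 [-9.756e-01 -3.000e-04 -2.197e-01 -2.422e-01]
 [ 3.000e-04 -1.000e+00  3.000e-04  1.906e-01]] 18.6 0.017354719883061597 [-0.56  0.35  1.73 -0.    1.06 -0.34]
   pan_middle 0.94 [217. 179. 250. 218.] [ 0.51  -0.281]
   pan_middle 0.69 [303. 250. 357. 291.] [ 0.499 -0.284]
pan_middle (array([ 0.50899147, -0.27893349,  3.74923621]), np.float64(0.25950570342205326))
pan_middle (array([ 0.5107942 , -0.27382295,  3.76000934]), np.float64(0.1751509922346851))
   pan_large 0.65 [220. 162. 257. 224.] [ 0.528 -0.271]
   pan_large 0.61 [288. 252. 360. 290.] [ 0.475 -0.289]
pan_large (array([ 0.51251755, -0.27996022,  2.89532922]), np.float64(0.6700542005420054))
pan_large (array([ 0.51150477, -0.27736341,  2.93635843]), np.float64(0.6162998215348008))
shift [11.01  0.07  4.52] yaw 0.00013199616851400364
```

View pics/n0.png

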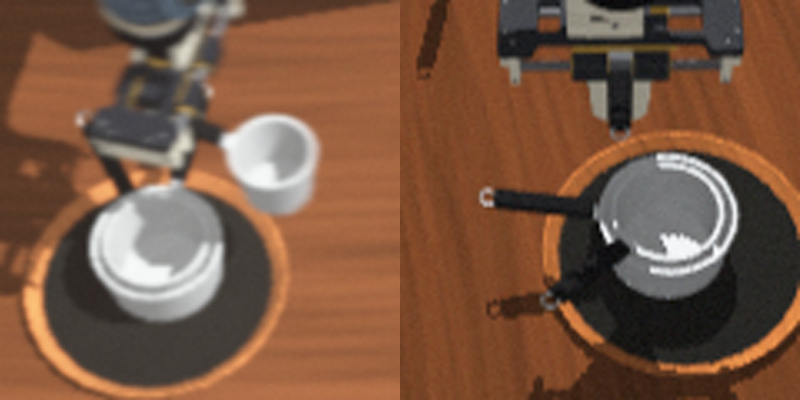

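Request:
move_arm --plan '[3,0,1.5,0,0,0,6,0,3,0,0,0,9,0,4.5,0,0,0,11,1,4.5,0,0,0,11,2.5,4.5,0,0,0,11,4,4.5,0,0,0,11,4,4.5,0,0,0]'

```text
time_s: 19.77
position: [0.4936, -0.3566, 0.1485]
tcp_rot: [-0.441, 0.554, -0.552, 0.441]
contact_force: [1.2, 0.5, -0.8]
opening: 0.0174
```

Run:
```python
from h import *
both("o1")
```

```text
[[-0.2224 -0.0023  0.975   0.4936]
 [-0.975   0.002  -0.2224 -0.3566]
 [-0.0015 -1.     -0.0027  0.1485]] 19.775 0.0174 [ 1.16  0.53 -0.8 ] [-0.04  0.01  0.05]
```

View pics/o1_w.png

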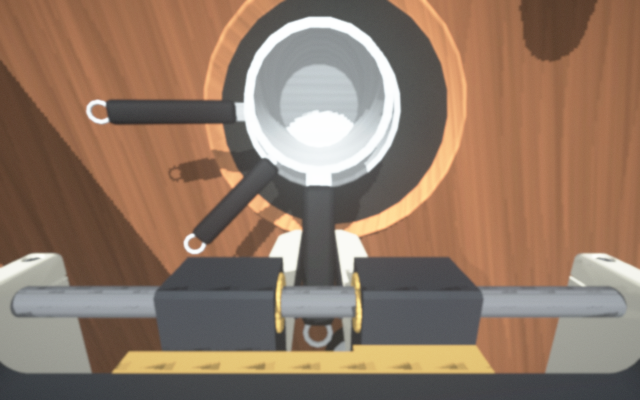

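View pics/o1.png

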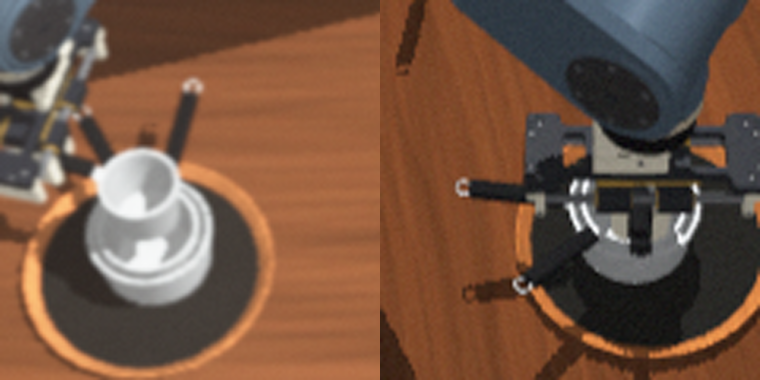

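Request:
move_arm --plan '[0,1,0,0,0,0,0,2,0,0,0,0,0,3,0,0,0,0,0,4,0,0,0,0,0,4.8,0,0,0,0,0,4.8,0,0,0,0,0,4.8,0,0,0,0]'

```text
time_s: 20.8
position: [0.4943, -0.3582, 0.1024]
tcp_rot: [0.441, -0.553, 0.553, -0.441]
contact_force: [0.0, -0.2, -1.6]
opening: 0.0174
```

Run:
```python
from h import *
both("o2")
```

```text
[[-2.231e-01  3.000e-04  9.748e-01  4.943e-01]
 [-9.748e-01 -3.000e-04 -2.231e-01 -3.582e-01]
 [ 2.000e-04 -1.000e+00  4.000e-04  1.024e-01]] 20.8 0.0174 [ 0.05 -0.23 -1.59] [-0.14  0.07 -0.01]
```

View pics/o2_w.png

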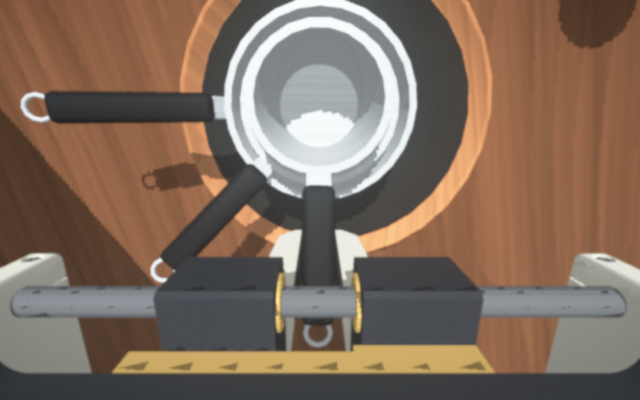

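View pics/o2.png

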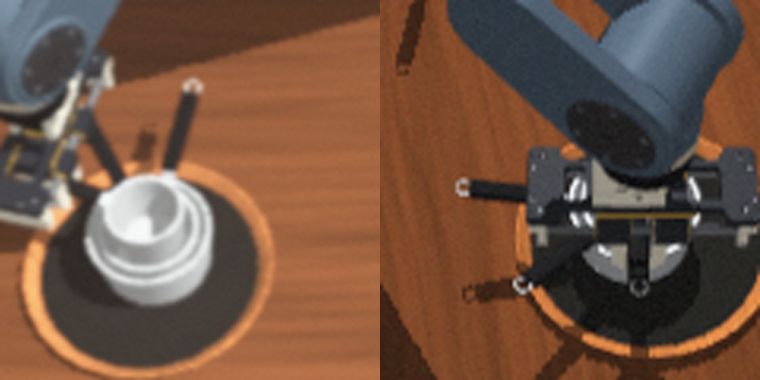

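Request:
move_arm --plan '[0,0.7,0,0,0,0,0,1.4,0,0,0,0,0,2,0,0,0,0,0,2.5,0,0,0,0,0,2.7,0,0,0,0,0,2.7,0,0,0,0]'

```text
time_s: 21.7
position: [0.4941, -0.3581, 0.075]
tcp_rot: [-0.441, 0.553, -0.553, 0.441]
contact_force: [0.1, 0.6, -1.6]
opening: 0.0175
```

Run:
```python
from h import *
both("o3")
```

```text
[[-2.232e-01 -1.000e-04  9.748e-01  4.941e-01]
 [-9.748e-01  1.000e-04 -2.232e-01 -3.581e-01]
 [-1.000e-04 -1.000e+00 -2.000e-04  7.500e-02]] 21.7 0.0175 [ 0.1   0.55 -1.57] [-0.15  0.04  0.03]
```

View pics/o3_w.png

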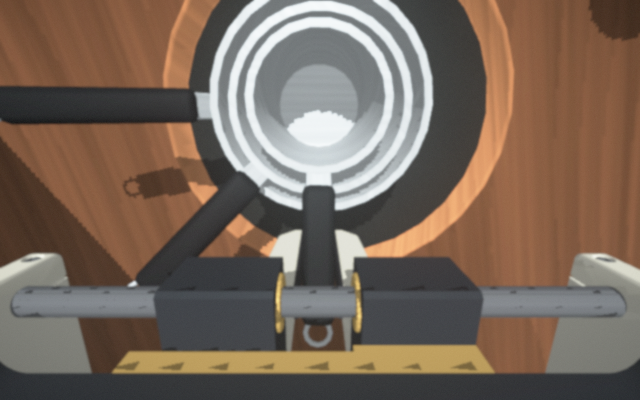

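Request:
move_arm --plan '[0,0.15,0,0,0,0,0,0.3,0,0,0,0,0,0.42,0,0,0,0,0,0.42,0,0,0,0]'

```text
time_s: 22.35
position: [0.4941, -0.3581, 0.0708]
tcp_rot: [-0.441, 0.553, -0.553, 0.441]
contact_force: [-0.2, -0.3, -1.1]
opening: 0.0177
```

Request:
move_arm --plan '[0,0.08,0,0,0,0,0,0.15,0,0,0,0,0,0.15,0,0,0,0]'

```text
time_s: 22.72
position: [0.4943, -0.3586, 0.07]
tcp_rot: [0.441, -0.553, 0.553, -0.441]
contact_force: [-1.7, -2.1, 6.3]
opening: 0.0176
```

Contact felt at the expected height; release.

Request:
move_arm --plan '[0,-0.08,0,0,0,0,0,-0.08,0,0,0,0,0,-0.08,0,0,0,0,0,-0.08,0,0,0,0]' --jaw 0.5

```text
time_s: 23.22
position: [0.4942, -0.358, 0.0701]
tcp_rot: [-0.441, 0.553, -0.553, 0.441]
contact_force: [-0.8, 0.9, -0.4]
opening: 0.0458
```

Run:
```python
from h import *
both("o4")
```

```text
[[-2.231e-01 -1.000e-04  9.748e-01  4.942e-01]
 [-9.748e-01  2.000e-04 -2.231e-01 -3.580e-01]
 [-2.000e-04 -1.000e+00 -2.000e-04  7.010e-02]] 23.225 0.0458 [-0.85  0.85 -0.43] [-0.02 -0.01 -0.03]
```

View pics/o4_w.png

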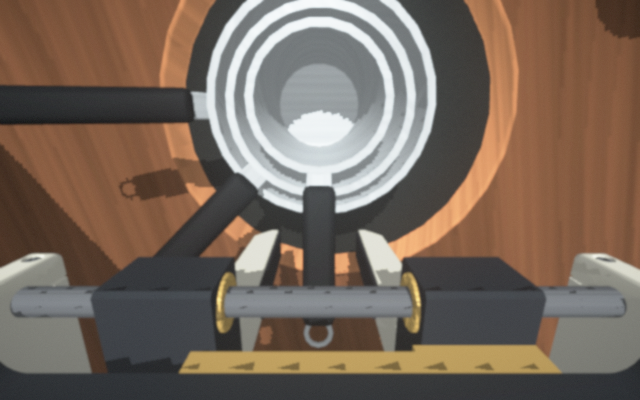

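Retreat up, then away towards the base.

Request:
move_arm --plan '[0,-2,0,0,0,0,0,-4,0,0,0,0,0,-7,0,0,0,0,0,-11,0,0,0,0,0,-15,0,0,0,0,3,-16,-3,0,0,0,3,-16,-7,0,0,0,3,-16,-11,0,0,0,3,-16,-13,0,0,0,3,-16,-13,0,0,0]'

```text
time_s: 24.62
position: [0.3602, -0.3584, 0.2317]
tcp_rot: [0.44, -0.553, 0.554, -0.44]
contact_force: [-0.5, 0.5, -0.4]
opening: 0.0466
```

Run:
```python
from h import *
w,c,d=both("z1")
cv2.imwrite("pics/z1full.png",c["color"])
im=c["color"].copy();dm=d["color"].copy()
for p,m in((c,im),(d,dm)):
    for n,q,z in(("pan_large",(.5135,-.2775,2.918),.004),("pan_middle",(.5128,-.2795,3.705),.008),("pan_small",(.5128,-.2795,4.491),.012)): draw(p,n,q,z,m)
cv2.imwrite("pics/z1d.png",np.hstack([cv2.resize(im[130:250,190:310],(390,390),interpolation=2),cv2.resize(dm[200:320,260:380],(390,390),interpolation=2)]))
```

```text
[[-0.2242  0.0011  0.9745  0.3602]
 [-0.9745 -0.0013 -0.2242 -0.3584]
 [ 0.001  -1.      0.0013  0.2317]] 24.625 0.0466 [-0.52  0.54 -0.37] [-0.01 -0.   -0.02]
```

View pics/z1.png

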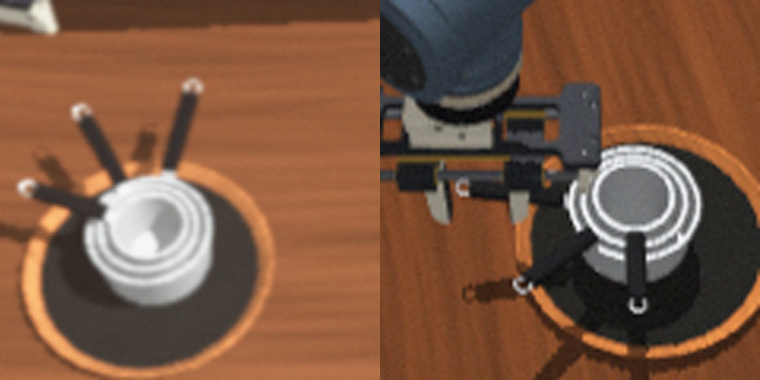

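View pics/z1d.png

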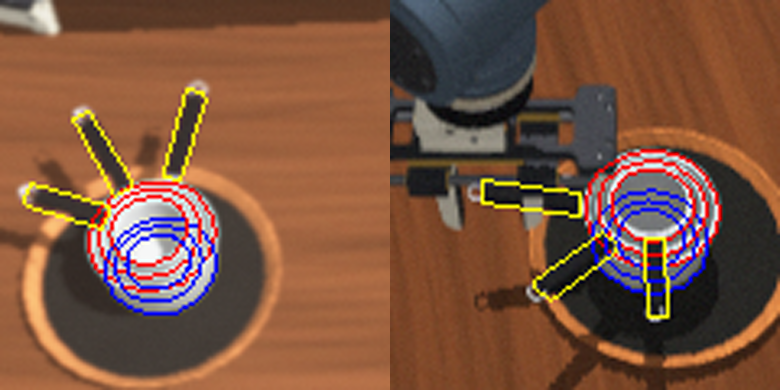

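View pics/z1full.png

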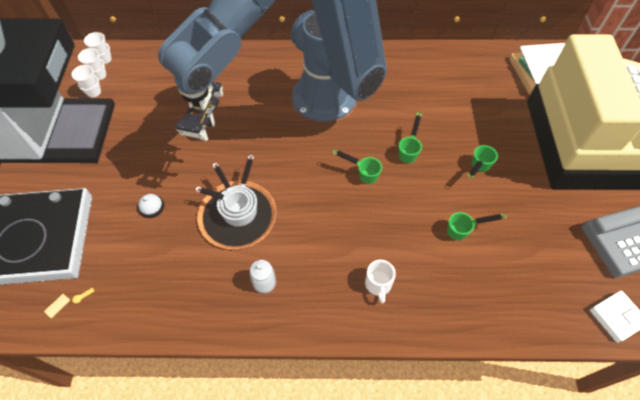

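Run:
```python
from station import r
r.finish_job();print(r.sense()["time_s"])
```

```text
the job is handed in; nothing more can be done
the job is handed in; nothing more can be done
```

The three pans are nested on the tray with the handles fanned, and the job is handed in. The last clock reading was 24.6 s of the 61 s allowed; no verdict was reported.

**What I did:** I gripped the middle pan by its handle, lowered it into the large pan and let go once I felt contact (about 9 N). I then did the same with the steel small pan (about 6 N), leaving the green look-alikes alone. The gripper was lifted clear before handing in.

**Last checks:**
- **Nesting:** In the wrist picture the rims were concentric to within a few millimetres. Both pans touched down at the heights expected for sitting on the bottom of the pan below.
- **Handles:** They point at about 167°, 212° and 257°. The steps are about 45°, all turning the same way, and the drawn outlines match the scene and side pictures.
- **Bystanders and tray position:** The mug, sugar pourer and bell look to be where they started. The large pan sits near the tray centre; I judged both by eye.
- **Where readings disagreed:** Individual camera fits differed by 2–6 mm, most for pans partly hidden by another pan or the arm. Levelness was judged only from the pictures.

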